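Hang the pipette on the carousel's empty place

ROBOT

A 6-joint arm with a two-finger parallel gripper is mounted at the origin on the work surface. World frame = base frame: x ahead of the robot, y to its left, z up, the work surface at z = 0. Lengths are in mm, angles in rad, forces in N, time in s.
With the tool pointing down it reaches from about 350 to 875 mm from the base axis. Payload 4.2 kg.
Tool frame: the origin (TCP) lies at the very end of the fingers, on their centre line; the grasp point (between the pads) lies 19 mm behind it (arm.pinch_z is the distance from the TCP to the grasp point, in mm); x points along the fingers, y is the direction in which the jaws open and shut, and the axes are right-handed (so a half turn about x gives the same grasp; the last joint's range is limited). The gripper opens to 85 mm and grips with 20 to 120 N. Pads are 22 mm wide; open, the fingers measure 114 mm over their backs; the gripper's body (76 mm by 85 mm) begins 54 mm behind the grasp point. The pads swing forward as they close: fully open they stand 13 mm farther back than shut.
Start: joints at [-0.847, 0.385, 0.008, 0, -1.194, -0.259], TCP at [280.164, -558.666, 231.312] pointing down, gripper open.
Joint ranges: [-3.14, 3.14], [-1.21, 2.06], [-1.07, 1.41], [-3.16, 2.05], [-2.99, -0.16], [-3.1, 3.1]. Speed limits (rad/s): [2.79, 2.79, 3.14, 3.14, 3.14, 3.14].

INTERFACE

Orientations are given as a unit quaternion [x, y, z, w].
In Python, from bench import arm gives the robot as it stands.
- The arm moves only by the tool drive_tool, never from a script. Its argument "motion" is a list of rows, each a list of 4 numbers: the shift along the tool's x, y, z in mm, then the turn about the tool's x in degrees. In form: [[dx, dy, dz, spin], ...]. A call has 1 to 10 rows; each row shifts and turns the commanded pose from where the row before left it, along the tool's axes as they then stand; what a row does not reach is not made up. A row lasts 1/12 s, in which the tool goes at most 41.7 mm and 7.16 degrees, less where a joint would pass 70% of its speed; a pose out of reach is approached as far as the arm can. A call with a gripper value outside its range is refused whole. "grip" is the finger opening in mm, from 0 to 85.4, set as the call begins (left out, the last holds). The fingers move at their own pace and stop on an object; the grip force is fixed at half the most. Time passes only in rows, so rows that do not move let the fingers close. It gives the time, the measured TCP pose, the force and the opening at its end, in the units of the state.
- arm.read_state(): the state, without advancing time (a new reading comes with each control period).
- arm.get_image(name): name is "scene" or "side" or "wrist"; returns the picture (480x640x3 uint8, red, green, blue); there is no depth.
- arm.calibration(name): a dict with "K" (3x3 intrinsics, pixels), "distortion" ([k1, k2, p1, p2, k3] as OpenCV has them; the pictures are not rectified), "eye" and "attitude" of the camera in the world; the wrist camera has in their place "T_tool_cam" (4x4, takes a point from camera to tool coordinates, whose origin is the TCP and whose axes are the tool frame's). Camera axes: x right, y up, looking along -z (the intrinsics and any distortion apply to the point x, -y, -z); pixel columns grow to the right and rows downward; lengths in mm; the calibration is good to about 2 mm. A picture is of the moment at which its call begins: read the wrist's pose just before it. calibration takes no time and is no camera call.
- arm.job_done(): hands the job in, once; it reports no verdict.
The state is a dict: "clock": time; "joints": joint angles; "joint_vel": joint speeds; "joint_efforts": joint torques, N m; "position": TCP position; "ee_rot": TCP orientation; "contact_force": force on the tool from outside, world axes, zero at the start; "wrist_torque": the same for the moment, N m; "gripper_width": finger opening in mm.
Only numpy, scipy, OpenCV 4.12 (cv2) and the standard library are available. Lean on these libraries where they do the work, as an engineer would, in place of code of your own. Each camera call takes 0.05 s, during which the arm holds its last target. There are 200 camera calls.

TASK

Turn the pipette carousel until its empty cradle faces you (the robot), then take the red-ringed pipette out of its rest block and hang it in that cradle. Feel it gently into place without forcing it, with its flange fully seated on the fork between lips and back plate before you let go, and leave it hanging upright. Keep the other pipettes hanging and leave the jar alone.

Things in the scene. Friction and masses are not known exactly. Their poses are not given: they have to be found in the camera images.
- stand: Pipette carousel, fixed: round grey base 197 mm wide, 16 mm high, steel post, turning head with four arms at right angles, each with a white fork cradle, fork tops 200 mm above the bench. Loaded, the head is about 290 mm across and the pipettes reach 278 mm high. Origin on the turning axis at bench height, axes parallel to the robot's (x away from the robot).
- knob (a point): Middle of the fluted black knob on top of the head, on the turning axis, 255 mm above the bench. Round, 34 mm wide, 34 mm high (238 to 272 mm); the 52 mm wide hub ends below it at 216 mm. Gripped and turned about the vertical it turns the whole head; friction about 0.12 N m, no end stops, stays where it is left, yields when an arm is pushed sideways.
- carousel: The turning head with arms, forks and knob (hub 52 mm wide, 180 to 216 mm above the bench). Origin on the turning axis at bench height, z up; the empty arm points along its own -x, the yellow pipette hangs on its +x. It faces the robot when its own axes are parallel to the stand's.
- empty_arm (a point): Point on the empty arm, turning with the head, 104 mm from the turning axis, 200 mm high (level of the fork's top). Only nominal: the fork is clamped along its arm wherever the last user left it, so the seat's centre (axis of a hung pipette) lies on the line from the turning axis through this point, 92 to 116 mm from the axis. That is not reported: feel for the back plate.
- fork (a point): Nominal too: 20 mm inward of empty_arm. Fork, all from the seat's centre: two prongs 8 mm thick reach 29 mm outward, 26 mm slot between them, open and wider at the outer end; the barrel enters there. Back plate's face 20 mm inward, 48 mm wide, rising 16 mm above the prongs. Lip on each prong, 5 mm high, from 14.9 to 18.9 mm outward. The seated flange has 2 mm of play.
- pipette: Pipette to hang, red rings and button, 228 mm tall, 90 to 160 g, round, upright. Origin at its lower tip, z up its axis. Above the tip: ivory nose to 62 mm (13 mm wide), grey barrel 22 mm wide to 150, flange 38 mm wide 150 to 156 (hangs by its underside), white handle 28 mm wide 156 to 210 (grip about 188), neck and button to 228. Tip 8 mm above the bench at the start, 50 when hung.
- rest: Black rest block, fixed, 80 x 80 mm and 70 mm high, with one upright hole, 17 mm wide and 66 mm deep, in the middle of its top; the pipette's nose stands in it, the barrel's shoulder on top. Lift the pipette straight up by 65 mm or more to clear it. Origin at the centre of its underside.
- pipette_blue: Blue-ringed pipette of the same shape, origin at its lower tip, hanging in a cradle 98 mm from the turning axis. Leave it hanging.
- pipette_yellow: Yellow-ringed pipette of the same shape, origin at its lower tip, hanging in the cradle opposite the empty one, 106 mm from the turning axis. Leave it hanging.
- pipette_green: Green-ringed pipette of the same shape, origin at its lower tip, hanging in a cradle 102 mm from the turning axis. Leave it hanging.
- jar: Ivory jar with white cap, 66 mm wide, 85 mm high, on the bench on the other side of the carousel from the rest block. Origin at the centre of its underside. Leave it alone.
Not all that is in view belongs to the job. Leave any orange look-alike of the pipette alone.

How it is judged (in metres and radians):
On the way, in this order (a step that is already met when the one before it is completed fails the run):
1. the carousel is turned so that the empty arm points towards the robot (within about 30 degrees of -x) and stands still (x of empty_arm in the frame of stand below -0.0884 m and angular speed of carousel below 0.1 rad/s), for 0.2 s.
2. the pipette is seated in the empty cradle, flange down on the fork, while still held by the fingers (height (world z) of pipette between 0.047 and 0.053 m and angle between pipette's own z axis and vertical below 0.09 rad and horizontal distance between pipette and empty_arm below 0.018 m and contact force between pipette and carousel above 0.2 N and x of empty_arm in the frame of stand below -0.0884 m and contact force between the fingers and pipette above 1 N), for 0.1 s.
At the end, for the whole second after the job is handed in: Red pipette hangs released and at rest in the empty cradle: tip 50 +-3 mm above the bench, upright within 5 degrees, within 18 mm of the empty-arm point; that arm still points to the robot within 30 degrees of -x; the other three hang upright; jar within 20 mm of its start (height (world z) of pipette between 0.047 and 0.053 m and angle between pipette's own z axis and vertical below 0.09 rad and horizontal distance between pipette and empty_arm below 0.018 m and contact force between pipette and carousel above 0.2 N and x of empty_arm in the frame of stand below -0.0884 m and linear speed of pipette below 0.02 m/s and contact force between the fingers and pipette below 0.05 N and height (world z) of pipette_blue between 0.045 and 0.055 m and angle between each of pipette_blue, pipette_yellow, pipette_green's own z axis and vertical below 0.15 rad and height (world z) of pipette_yellow between 0.045 and 0.055 m and height (world z) of pipette_green between 0.045 and 0.055 m and distance of jar from where it was at the start of the episode below 0.02 m); the robot touches nothing.
It fails at once if the pipette is pressed against the carousel with more than 22 N (contact force between pipette and carousel above 22 N).
It fails at once if another pipette is knocked out of its cradle or tipped (height (world z) of any of pipette_blue, pipette_yellow, pipette_green below 0.04 m or height (world z) of any of pipette_blue, pipette_yellow, pipette_green above 0.06 m or angle between any of pipette_blue, pipette_yellow, pipette_green's own z axis and vertical above 0.3 rad).
It fails at once if the jar is pushed away or tipped (distance of jar from where it was at the start of the episode above 0.03 m or angle between jar's own z axis and vertical above 0.3 rad).
It also fails if it takes over 64 s, if anything falls off the work surface, if the arm or the gripper's body presses on something with over 40 N, if the wrist force passes 120 N, or if a joint passes its speed limit or range.

## Working session

There is one attempt and no reset: what is moved stays moved. The work goes in short steps, Python scripts to look and compute and a tool call to move; the robot and the scene stay as the last step left them, time stands still between calls to the robot, and variables do not carry over. Pictures are saved under pics/ and viewed, about 8 in all and at most 12, crops included, and the job is handed in when it is done.

Besides the shell and the picture viewer there is one more tool, called after "Request:" as a command line: name --pt "numbers of a row" for each row, then --argument value for the rest. drive_tool: Moves the arm, as the interface text tells. Its arguments: {"type":"object","properties":{"motion":{"type":"array"},"grip":{"type":"number"}},"required":["motion"]}

```bash
mkdir -p pics; ls
cat > h.py <<'E'
import numpy as np, cv2
from bench import arm
from scipy.spatial.transform import Rotation as R
def cam(n, st=None):
    c=arm.calibration(n); K=np.array(c["K"]); d=np.array(c["distortion"],float)
    if "T_tool_cam" in c:
        T=np.array(c["T_tool_cam"]); r=R.from_quat(st["ee_rot"]).as_matrix()
        return K,d,r@T[:3,:3],r@T[:3,3]+np.array(st["position"])
    a=np.array(c["attitude"],float); a=a if a.shape==(3,3) else R.from_quat(a).as_matrix()
    return K,d,a,np.array(c["eye"],float)
def ray(C,uv):
    p=cv2.undistortPoints(np.array([[uv]],float),C[0],C[1])[0,0]
    return C[3],C[2]@np.array([p[0],-p[1],-1.])
def onz(C,uv,z):
    e,v=ray(C,uv); return e+v*(z-e[2])/v[2]
def proj(C,X):
    p=C[2].T@(np.array(X,float)-C[3]); p=np.array([p[0],-p[1],-p[2]])
    return cv2.projectPoints(p[None],np.zeros(3),np.zeros(3),C[0],C[1])[0][0,0]
def two(C1,u1,C2,u2):
    (a,v),(b,w)=ray(C1,u1),ray(C2,u2); s=np.linalg.lstsq(np.array([v,-w]).T,b-a,rcond=None)[0]
    p,q=a+s[0]*v,b+s[1]*w; return (p+q)/2,np.linalg.norm(p-q)
E
python3 - <<'E'
from h import *
s=arm.read_state(); print(s)
for n in("scene","side","wrist"):
    print(n,arm.calibration(n)); cv2.imwrite(f"pics/{n}0.png",arm.get_image(n)[:,:,::-1])
E
```

```text
pics
{'clock': 0.0, 'joints': array([-8.47382563e-01,  3.85553651e-01,  6.62998674e-03, -5.28840919e-04,
       -1.19400105e+00, -2.58645187e-01]), 'joint_vel': array([-0.00052501,  0.00031723, -0.00154026, -0.00043674,  0.00048172,
        0.00046303]), 'joint_efforts': array([ 7.03067435e-04, -3.92286050e+01,  1.88396734e+01,  4.18601543e+00,
       -4.63300006e-03, -7.25170707e-06]), 'position': array([ 279.92087739, -558.15376296,  230.22054031]), 'ee_rot': array([-0.16203278,  0.68831685,  0.16352385,  0.68791369]), 'contact_force': array([ 0.39081207, -0.01255574, -0.54668757]), 'wrist_torque': array([ 0.02259348,  0.00562553, -0.0007654 ]), 'gripper_width': 85.49281193329828}
scene {'K': array([[620.09003344,   0.        , 313.92528038],
       [  0.        , 620.09003344, 245.59842263],
       [  0.        ,   0.        ,   1.        ]]), 'distortion': array([-0.13173911,  0.        ,  0.        ,  0.        ,  0.        ]), 'eye': array([1270.23883804, -761.06748002, 1223.1615218 ]), 'attitude': array([0.3450685 , 0.14037466, 0.33400237, 0.86583203])}
side {'K': array([[542.
[... 275 characters left out ...]
1198.93458994]), 'attitude': array([-0.19414118,  0.31370776,  0.80176611, -0.47017843])}
wrist {'K': array([[392.08414112,   0.        , 320.09490072],
       [  0.        , 392.08414112, 241.59972978],
       [  0.        ,   0.        ,   1.        ]]), 'distortion': array([-0.07040278,  0.        ,  0.        ,  0.        ,  0.        ]), 'T_tool_cam': array([[-1.22791505e-03,  3.08680587e-01, -9.51164963e-01,
        -1.42851586e+02],
       [ 9.99999055e-01,  9.67215924e-04, -9.77068271e-04,
        -5.22084002e-01],
       [ 6.18379892e-04, -9.51165264e-01, -3.08681483e-01,
        -7.92508690e+01],
       [ 0.00000000e+00,  0.00000000e+00,  0.00000000e+00,
         1.00000000e+00]])}
```

View pics/scene0.png

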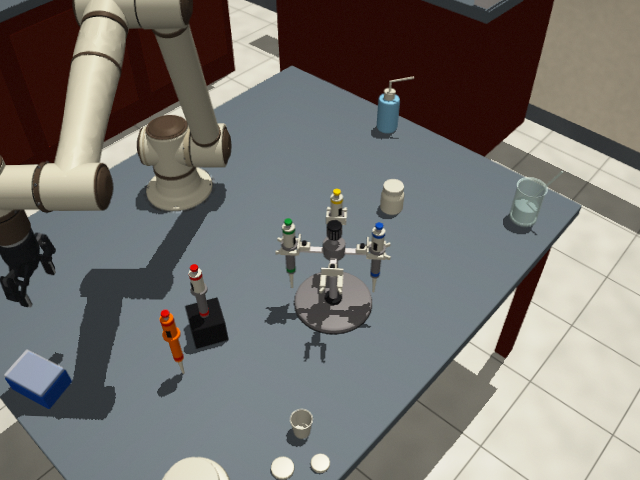

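View pics/side0.png

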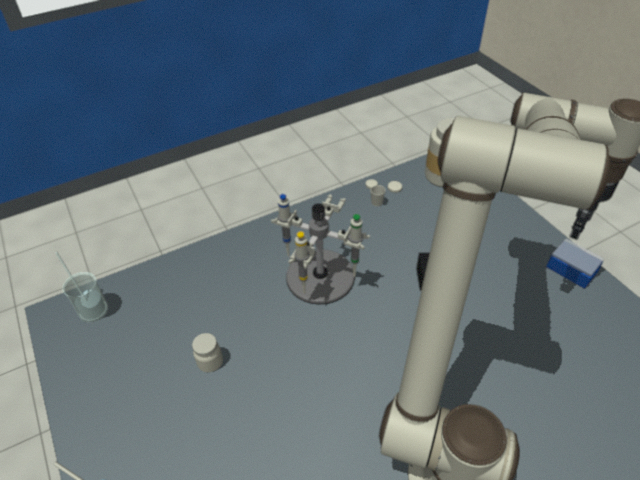

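Scene view: the red-ringed white pipette stands in the black block (button ~194,268). The orange look-alike, which is the only thing it could be confused with, is at (166,315). The carousel knob is at (334,230), with yellow (337,192), green (288,223), blue (378,227) and the empty fork at (332,275). The jar is at (392,197). In the side view the knob is at (319,210), yellow at (301,236) and the fork at ~(333,205).

Run:
```python
from h import *
I={n:cv2.imread(f"pics/{n}0.png") for n in("scene","side")}
C={n:cam(n) for n in I}
def blob(n,c,r,col):
    h=cv2.cvtColor(I[n],cv2.COLOR_BGR2HSV); m=np.zeros(h.shape[:2],bool)
    x,y=c; sub=h[y-r:y+r,x-r:x+r].astype(int)
    if col=='k': k=(sub[...,2]<45)
    else:
        k=(abs((sub[...,0]-col+90)%180-90)<8)&(sub[...,1]>150)&(sub[...,2]>90)
    nn,l,st,ce=cv2.connectedComponentsWithStats(k.astype(np.uint8))
    i=1+np.argmax(st[1:,4]); return ce[i]+[x-r,y-r],st[i]
B={'red':(('scene',(194,268),8,0),),'yel':(('scene',(337,192),8,27),('side',(301,236),8,27)),
'grn':(('scene',(288,223),8,60),('side',(356,217),8,60)),'blu':(('scene',(378,227),8,112),('side',(283,197),8,112)),
'knob':(('scene',(334,231),13,'k'),('side',(319,211),11,'k'))}
z={'red':231,'knob':255}
for k,v in B.items():
    P=[]
    for q in v:
        p,s=blob(*q); P.append((C[q[0]],p)); print(k,q[0],p.round(1),s,onz(C[q[0]],p,z.get(k,273)).round(1))
    if len(P)==2: print('  two',[np.round(a,1) for a in two(*P[0],*P[1])])
# fork empty arm seat
for n,u in(('scene',(332,272)),('side',(333,206))): print('fork',onz(C[n],u,200).round(1))
print('rest top', onz(C['scene'],(205,312),70).round(1))
for n in I:
  x,y={'scene':(330,240),'side':(320,225)}[n]
  pass
a=cv2.resize(I['scene'][175:335,255:415],(480,480),interpolation=cv2.INTER_CUBIC);b=cv2.resize(I['scene'][250:390,140:240],(343,480),interpolation=cv2.INTER_CUBIC)
cv2.imwrite('pics/c1.png',np.hstack([b,a])[:, :800])
```

```text
red scene [193.6 267.5] [ 4  4  8  8 52] [ 470.3 -290.8  231. ]
yel scene [336.4 191.7] [ 4  5  8  7 44] [569.6  63.4 273. ]
yel side [300.1 234.3] [ 4  4  7  6 33] [572.6  62.7 273. ]
  two [array([570.9,  62.8, 274.4]), np.float64(1.3)]
grn scene [288.5 221.6] [ 6  4  6  5 14] [556.2 -82.  273. ]
grn side [357. 215.] [9 6 1 1 1] [561.9 -89.  273. ]
  two [array([558.8, -85.8, 277.2]), np.float64(2.0)]
blu scene [379.1 225.1] [ 6  3  7  7 40] [711.8  42.4 273. ]
blu side [282.6 196.4] [ 6  6  4  4 15] [714.5  39.8 273. ]
  two [array([712.8,  40.7, 274.8]), np.float64(0.4)]
knob scene [333.9 229.4] [  6   2  15  20 233] [634.9 -19.7 255. ]
knob side [318.  211.1] [  5   5  11  16 121] [638.7 -21.2 255. ]
  two [array([636.4, -20.6, 256.9]), np.float64(1.1)]
fork [683.2 -80.3 200. ]
fork [687.5 -92.6 200. ]
rest top [ 469.2 -287.3   70. ]
```

View pics/c1.png

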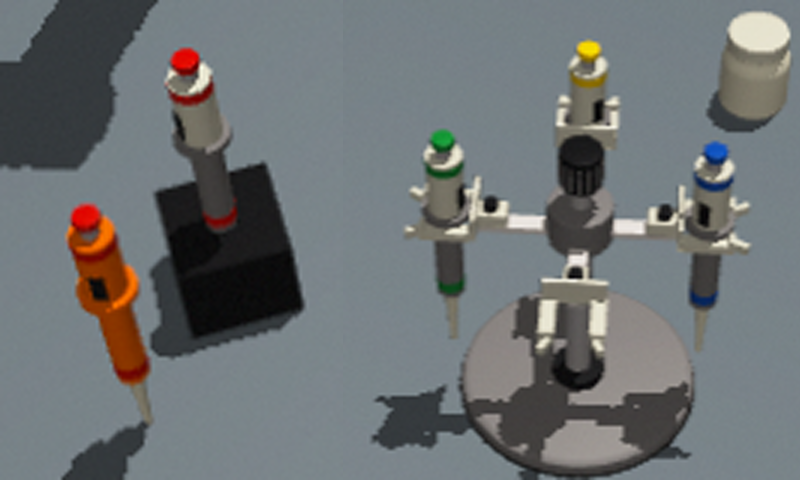

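Knob is at (636,-20) and the red pipette at (470,-290). The empty arm points at about -51.5°, so the head has to turn about 128.5° clockwise from above. I'll raise the tool and go over the knob.

```bash
cat >> h.py <<'E'
def go(x,y,z,yaw=None):
    s=arm.read_state(); r=R.from_quat(s["ee_rot"]).as_matrix(); p=np.array(s["position"])
    d=r.T@(np.array([x,y,z])-p)
    print("pos",p.round(1),"axes x,y",r[:,0].round(3),r[:,1].round(3),"joints",np.round(s["joints"],3),"F",np.round(s["contact_force"],1),"w",round(s["gripper_width"],1),"t",round(s["clock"],2))
    print("TOOL d",d.round(1))
E
python3 - <<'E'
from h import *
s=arm.read_state(); go(280,-558,350); go(636,-20,350)
E
```

```text
pos [ 280.  -558.3  230.5] axes x,y [-0.001  0.001 -1.   ] [-0.448  0.894  0.002] joints [-0.847  0.385  0.007 -0.    -1.194 -0.259] F [ 0.8  0.4 -0.4] w 85.6 t 0.15
TOOL d [-1.195e+02  5.000e-01  1.000e-01]
pos [ 280.  -558.3  230.5] axes x,y [-0.001  0.001 -1.   ] [-0.448  0.894  0.002] joints [-0.847  0.385  0.007 -0.    -1.194 -0.259] F [ 0.8  0.4 -0.4] w 85.6 t 0.15
TOOL d [-119.   321.9  559.5]
```

Request:
drive_tool --pt "-30 0 0 0" --pt "-30 0 0 0" --pt "-30 0 0 0" --pt "-30 14 24 0" --pt "0 16 28 0" --pt "0 16 28 0" --pt "0 16 28 0" --pt "0 16 28 0" --pt "0 16 28 0" --pt "0 16 28 0" --grip 85

```text
clock: 0.98
position: [402.9, -372.7, 351.1]
ee_rot: [-0.163, 0.688, 0.163, 0.688]
contact_force: [1.0, -0.5, -0.3]
gripper_width: 85.0
```

Request:
drive_tool --pt "0 16 28 0" --pt "0 16 28 0" --pt "0 16 28 0" --pt "0 16 28 0" --pt "0 16 28 0" --pt "0 16 28 0" --pt "0 16 28 0" --pt "0 16 28 0" --pt "0 0 0 0" --pt "0 0 0 0"

```text
clock: 1.82
position: [545.9, -157.9, 350.4]
ee_rot: [-0.164, 0.688, 0.164, 0.687]
contact_force: [-0.3, -0.1, 0.0]
gripper_width: 85.2
```

Run:
```python
from h import *
s=arm.read_state(); go(636,-20,350)
im=arm.get_image("wrist")[:,:,::-1]; cv2.imwrite("pics/w1.png",im)
np.save('w1.npy',np.r_[s["position"],s["ee_rot"]])
C=cam("wrist",s); print(proj(C,[636,-20,255]),proj(C,[470,-290,236]))
```

```text
pos [ 545.9 -157.9  350.4] axes x,y [-0.002  0.    -1.   ] [-0.451  0.893  0.001] joints [ 0.003  0.23   0.081 -0.    -1.424 -1.106] F [-0.3 -0.1  0. ] w 85.2 t 1.82
TOOL d [  0.3  82.5 142.6]
[427.80241435 420.50813077] [181.80889737  35.03616414]
```

View pics/w1.png

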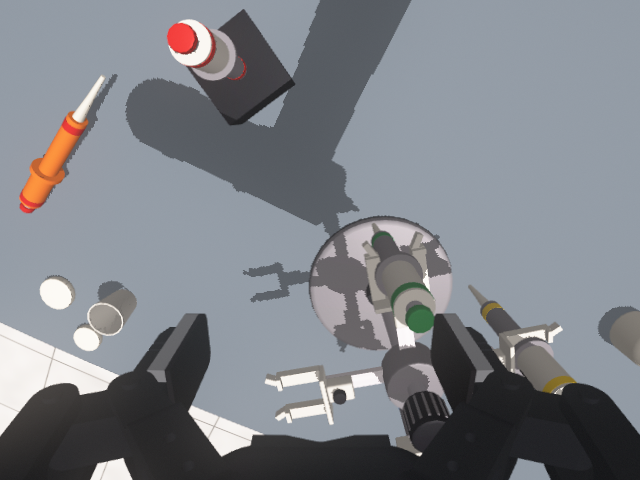

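Wrist view: the knob is at (427,420) and the red button at (182,38), both matching the predictions. Joint 6 needs room for the clockwise turn, so I'll move over the knob and pre-spin -90°.

Request:
drive_tool --pt "0 16.5 28.5 0" --pt "0 16.5 28.5 0" --pt "0 16.5 28.5 0" --pt "0 16.5 28.5 0" --pt "0 16.5 28.5 0" --pt "0 0 0 -7" --pt "0 0 0 -7" --pt "0 0 0 -7" --pt "0 0 0 -7" --pt "0 0 0 -7"

```text
clock: 2.7
position: [635.4, -23.2, 351.3]
ee_rot: [-0.364, 0.607, 0.364, 0.606]
contact_force: [0.4, 0.2, 0.8]
gripper_width: 84.8
```

Request:
drive_tool --pt "0 0 0 -7" --pt "0 0 0 -7" --pt "0 0 0 -7" --pt "0 0 0 -7" --pt "0 0 0 -7" --pt "0 0 0 -7" --pt "0 0 0 -6" --pt "0 0 0 0" --pt "0 0 0 0"

```text
clock: 3.45
position: [635.4, -22.9, 351.4]
ee_rot: [-0.577, 0.409, 0.577, 0.409]
contact_force: [-0.4, 0.2, 0.4]
gripper_width: 84.9
```

Run:
```python
from h import *
go(636,-20,235)
```

```text
pos [635.4 -22.9 351.4] axes x,y [-0. -0. -1.] [-0.943 -0.332  0.   ] joints [ 0.218  0.354  0.255  0.    -1.473  0.12 ] F [-0.4  0.2  0.4] w 84.9 t 3.45
TOOL d [116.4  -1.5   2.6]
```

Request:
drive_tool --pt "25 -1.5 2.5 0" --pt "25 0 0 0" --pt "25 0 0 0" --pt "20 0 0 0" --pt "15 0 0 0" --pt "6 0 0 0" --pt "0 0 0 0"

```text
clock: 4.03
position: [635.5, -19.5, 233.6]
ee_rot: [-0.577, 0.409, 0.578, 0.407]
contact_force: [-0.2, 0.4, 0.3]
gripper_width: 85.3
```

Request:
drive_tool --pt "0 0 0 0" --pt "0 0 0 0" --pt "0 0 0 0" --pt "0 0 0 0" --pt "0 0 0 0" --pt "0 0 0 0" --pt "0 0 0 0" --pt "0 0 0 0" --grip 25

```text
clock: 4.7
position: [636.1, -19.2, 236.7]
ee_rot: [0.578, -0.407, -0.578, -0.407]
contact_force: [-3.1, -0.3, 5.0]
gripper_width: 32.5
```

Request:
drive_tool --pt "0 0 0 1" --pt "0 0 0 2" --pt "0 0 0 3" --pt "0 0 0 4" --pt "0 0 0 4" --pt "0 0 0 4" --pt "0 0 0 4" --pt "0 0 0 4" --pt "0 0 0 4" --pt "0 0 0 4"

```text
clock: 5.53
position: [636.4, -19.2, 236.7]
ee_rot: [-0.433, 0.559, 0.432, 0.559]
contact_force: [-1.2, -1.2, 4.8]
gripper_width: 32.7
```

Request:
drive_tool --pt "0 0 0 4" --pt "0 0 0 4" --pt "0 0 0 4" --pt "0 0 0 4" --pt "0 0 0 4" --pt "0 0 0 4" --pt "0 0 0 4" --pt "0 0 0 4" --pt "0 0 0 4" --pt "0 0 0 4"

```text
clock: 6.37
position: [636.8, -19.4, 236.7]
ee_rot: [-0.216, 0.673, 0.215, 0.674]
contact_force: [-0.5, -1.5, 5.3]
gripper_width: 32.7
```

Request:
drive_tool --pt "0 0 0 4" --pt "0 0 0 4" --pt "0 0 0 4" --pt "0 0 0 4" --pt "0 0 0 4" --pt "0 0 0 4" --pt "0 0 0 4" --pt "0 0 0 4" --pt "0 0 0 4" --pt "0 0 0 4"

```text
clock: 7.2
position: [636.9, -19.7, 236.7]
ee_rot: [0.028, 0.706, -0.028, 0.707]
contact_force: [-1.1, -2.3, 3.9]
gripper_width: 32.7
```

Request:
drive_tool --pt "0 0 0 4" --pt "0 0 0 4" --pt "0 0 0 3" --pt "0 0 0 2" --pt "0 0 0 1.5" --pt "0 0 0 0" --pt "0 0 0 0" --pt "0 0 0 0"

```text
clock: 7.87
position: [636.9, -19.9, 236.7]
ee_rot: [0.116, 0.697, -0.116, 0.698]
contact_force: [-1.3, -3.4, 5.9]
gripper_width: 32.1
```

Run:
```python
from h import *
go(636,-20,350)
for n in("scene","side"): cv2.imwrite(f"pics/{n}1.png",arm.get_image(n)[:,:,::-1])
a=cv2.imread('pics/scene1.png')[140:340,230:430];b=cv2.imread('pics/side1.png')[160:320,240:400]
cv2.imwrite('pics/c2.png',np.hstack([cv2.resize(a,(400,400)),cv2.resize(b,(400,400))]))
```

```text
pos [636.9 -19.9 236.7] axes x,y [ 0.002 -0.001 -1.   ] [ 0.323  0.946 -0.   ] joints [ 2.230e-01  4.010e-01  4.600e-02  2.000e-03 -1.214e+00 -2.124e+00] F [-1.3 -3.4  5.9] w 32.1 t 7.87
TOOL d [-113.3   -0.4   -0.5]
```

View pics/c2.png

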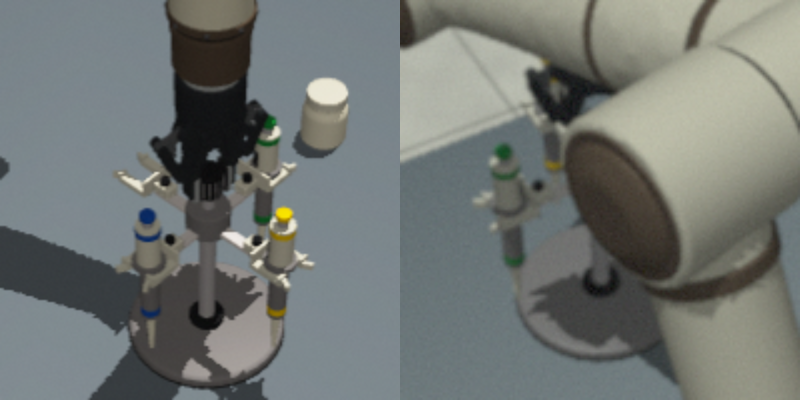

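Crop: everything is still hanging, with blue (303,248), yellow (372,247) and green (364,201) in the full scene image. Now the exact angle.

Run:
```python
from h import *
C=cam("scene"); I=cv2.cvtColor(cv2.imread('pics/scene1.png'),cv2.COLOR_BGR2HSV).astype(int)
for k,(u,v),h,off in(('yel',(372,247),27,0),('blu',(303,248),112,90),('grn',(364,201),60,-90)):
    s=I[v-8:v+8,u-8:u+8]; m=(abs(s[...,0]-h)<9)&(s[...,1]>150)&(s[...,2]>90)
    y,x=np.nonzero(m); p=onz(C,(x.mean()+u-8,y.mean()+v-8),274); d=p[:2]-[636.4,-20.3]
    a=np.degrees(np.arctan2(d[1],d[0])); print(k,m.sum(),p.round(1),np.hypot(*d).round(1),a.round(1),'yellow-arm angle',(a+off).round(1))
```

```text
yel 51 [741.5 -21.2 274. ] 105.1 -0.5 yellow-arm angle -0.5
blu 40 [ 634.9 -118.7  274. ] 98.4 -90.9 yellow-arm angle -0.9
grn 4 [641.3  85.5 274. ] 105.9 87.3 yellow-arm angle -2.7
```

Request:
drive_tool --pt "0 0 0 0" --pt "0 0 0 0" --pt "0 0 0 0" --pt "0 0 0 0" --pt "0 0 0 0" --pt "-10 0 0 0" --pt "-25 0 0 0" --pt "-30 0 0 0" --pt "-30 0 0 0" --pt "-20 0 0 0" --grip 85

```text
clock: 8.8
position: [637.0, -19.1, 354.8]
ee_rot: [0.116, 0.696, -0.116, 0.699]
contact_force: [0.4, -0.0, 1.0]
gripper_width: 85.0
```

Run:
```python
from h import *
C=cam("scene"); w=np.load('w1.npy'); W=cam("wrist",dict(position=w[:3],ee_rot=w[3:]))
print('orange',onz(C,(166,315),228).round(),onz(C,(182,372),0).round(), two(C,(166,314),W,(28,207)))
I=cv2.cvtColor(cv2.imread('pics/w1.png'),cv2.COLOR_BGR2HSV).astype(int)[18:60,162:202]
m=((I[...,0]<8)|(I[...,0]>172))&(I[...,1]>150)&(I[...,2]>90)
n,l,st,ce=cv2.connectedComponentsWithStats(m.astype(np.uint8)); i=1+np.argmax(st[1:,4]); c=ce[i]+[162,18]
print(c,st[i],onz(W,c,233)); print(two(C,(193.6,267.5),W,c))
go(470,-290,345)
```

```text
orange [ 526. -411.  228.] [ 514. -410.    0.] (array([ 581.52126776, -382.34969829,  257.47770818]), np.float64(102.012294925801))
[181.70529328  38.11015737] [  5   5  30  31 699] [ 471.76258533 -290.45152863  233.        ]
(array([ 471.47444871, -291.07220867,  232.10816034]), np.float64(0.7693200595310233))
pos [637.  -19.1 354.8] axes x,y [ 0.005 -0.    -1.   ] [0.323 0.946 0.001] joints [ 2.240e-01  3.530e-01  2.620e-01  1.000e-03 -1.474e+00 -2.124e+00] F [ 0.4 -0.   1. ] w 85.0 t 8.8
TOOL d [   8.9 -310.3  -70.6]
```

Request:
drive_tool --pt "0 -31 -7 0" --pt "0 -31 -7 0" --pt "0 -31 -7 0" --pt "0 -31 -7 0" --pt "0 -31 -7 0" --pt "0 -31 -7 0" --pt "0 -31 -7 0" --pt "0 -31 -7 0" --pt "0 -31 -7 0" --pt "0 -31 -7 0"

```text
clock: 9.63
position: [468.9, -290.8, 351.4]
ee_rot: [0.116, 0.697, -0.116, 0.698]
contact_force: [0.7, 0.0, 0.6]
gripper_width: 85.1
```

Request:
drive_tool --pt "0 0 0 -6.5" --pt "0 0 0 -6.5" --pt "0 0 0 -6.5" --pt "0 0 0 0" --pt "0 0 0 0"

```text
clock: 10.05
position: [469.9, -289.7, 351.0]
ee_rot: [-0.003, 0.707, 0.003, 0.707]
contact_force: [0.0, -0.1, 0.7]
gripper_width: 85.5
```

Run:
```python
from h import *
go(471.3,-290.8,178)
```

```text
pos [ 469.9 -289.7  351. ] axes x,y [ 0.001 -0.    -1.   ] [-0.008  1.    -0.   ] joints [-0.259  0.199  0.042  0.    -1.413 -1.304] F [ 0.  -0.1  0.7] w 85.5 t 10.05
TOOL d [173.   -1.    1.2]
```

Request:
drive_tool --pt "30 -1 1.2 0" --pt "30 0 0 0" --pt "30 0 0 0" --pt "30 0 0 0" --pt "25 0 0 0" --pt "15 0 0 0" --pt "10 0 0 0" --pt "3 0 0 0" --pt "0 0 0 0" --pt "0 0 0 0"

```text
clock: 10.88
position: [471.9, -290.9, 178.5]
ee_rot: [-0.004, 0.706, 0.003, 0.708]
contact_force: [0.4, 0.0, -0.1]
gripper_width: 84.6
```

Request:
drive_tool --pt "0 0 0 0" --pt "0 0 0 0" --pt "0 0 0 0" --pt "0 0 0 0" --pt "0 0 0 0" --pt "0 0 0 0" --pt "0 0 0 0" --pt "0 0 0 0" --grip 15

```text
clock: 11.55
position: [471.3, -290.8, 177.9]
ee_rot: [-0.004, 0.707, 0.004, 0.707]
contact_force: [-0.5, 0.6, 4.1]
gripper_width: 26.8
```

Request:
drive_tool --pt "-4 0 0 0" --pt "-10 0 0 0" --pt "-14 0 0 0" --pt "-16 0 0 0" --pt "-16 0 0 0" --pt "-14 0 0 0" --pt "-10 0 0 0" --pt "0 0 0 0" --pt "0 0 0 0" --pt "0 0 0 0"

```text
clock: 12.38
position: [470.5, -290.3, 260.2]
ee_rot: [-0.003, 0.708, 0.004, 0.706]
contact_force: [-0.0, -0.1, -1.0]
gripper_width: 26.9
```

Run:
```python
from h import *
go(458,-19,262)
```

```text
pos [ 470.5 -290.3  260.2] axes x,y [-0.002  0.001 -1.   ] [-0.011  1.     0.001] joints [-2.600e-01  2.430e-01 -1.230e-01 -1.000e-03 -1.207e+00 -1.300e+00] F [-0.  -0.1 -1. ] w 26.9 t 12.38
TOOL d [ -1.4 271.4  -9.5]
```

Request:
drive_tool --pt "0 10 -1 0" --pt "0 25 -1 0" --pt "0 35 -1 0" --pt "0 38 -1 0" --pt "0 38 -1 0" --pt "0 38 -1 0" --pt "0 38 -1 0" --pt "0 30 -1 0" --pt "0 15 -1 0" --pt "0 4 0 0"

```text
clock: 13.22
position: [458.1, -17.2, 260.7]
ee_rot: [-0.005, 0.708, 0.005, 0.707]
contact_force: [-0.2, 0.5, -1.4]
gripper_width: 26.6
```

Request:
drive_tool --pt "12 0 0 0" --pt "12 0 0 0" --pt "6 0 0 0" --pt "0 0 0 0" --pt "0 0 0 0" --pt "0 0 0 0"

```text
clock: 13.72
position: [459.4, -20.1, 231.8]
ee_rot: [-0.004, 0.707, 0.004, 0.707]
contact_force: [-0.1, -1.0, -1.5]
gripper_width: 26.8
```

Run:
```python
from h import *
go(500,-19,229)
s=arm.read_state()
for n in("scene","wrist"): cv2.imwrite(f"pics/{n}2.png",arm.get_image(n)[:,:,::-1])
a=cv2.imread('pics/scene2.png')[130:330,210:410]
b=cv2.imread('pics/wrist2.png')
cv2.imwrite('pics/c3.png',np.hstack([cv2.resize(a,(360,360)),cv2.resize(b,(440,330)) if 0 else cv2.copyMakeBorder(cv2.resize(b,(440,330)),0,30,0,0,0)]))
```

```text
pos [459.4 -20.1 231.8] axes x,y [ 0.001 -0.    -1.   ] [-0.011  1.    -0.   ] joints [ 0.312  0.099 -0.377  0.    -1.094 -1.872] F [-0.1 -1.  -1.5] w 26.8 t 13.72
TOOL d [ 2.8  0.6 40.6]
```

View pics/c3.png

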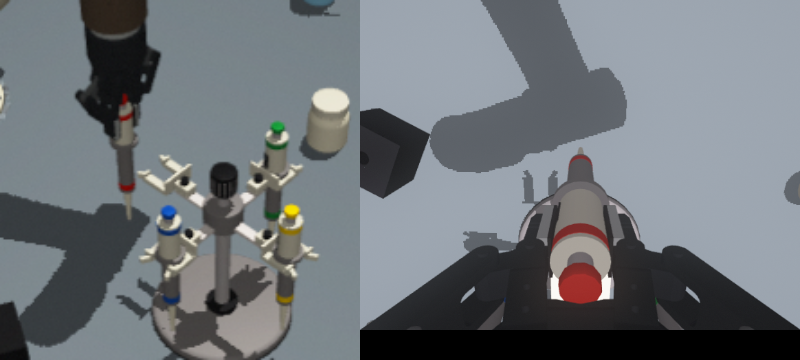

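Run:
```python
from h import *
C=cam("scene")
a=cv2.imread('pics/scene2.png'); print('button exp',proj(C,[460,-20,285]))
h=cv2.cvtColor(a,cv2.COLOR_BGR2HSV).astype(int)[175:195,270:290]; y,x=np.nonzero(((h[...,0]<8)|(h[...,0]>172))&(h[...,1]>150)&(h[...,2]>70)); print(x.mean()+270,y.mean()+175,len(x))
for x in(491,507,520): print(x,[proj(C,[x,yy,200]).round(1) for yy in(-32,-19,-6)])
cv2.imwrite('pics/c4.png',cv2.resize(a[205:255,275:345],(700,500),interpolation=cv2.INTER_CUBIC))
```

```text
button exp [277.1152159  184.84939094]
279.42857142857144 186.66666666666666 21
491 [array([284.7, 220.1]), array([288.5, 217.3]), array([292.3, 214.5])]
507 [array([289.6, 223.2]), array([293.4, 220.4]), array([297.1, 217.6])]
520 [array([293.5, 225.8]), array([297.3, 222.9]), array([301.1, 220.1])]
```

View pics/c4.png

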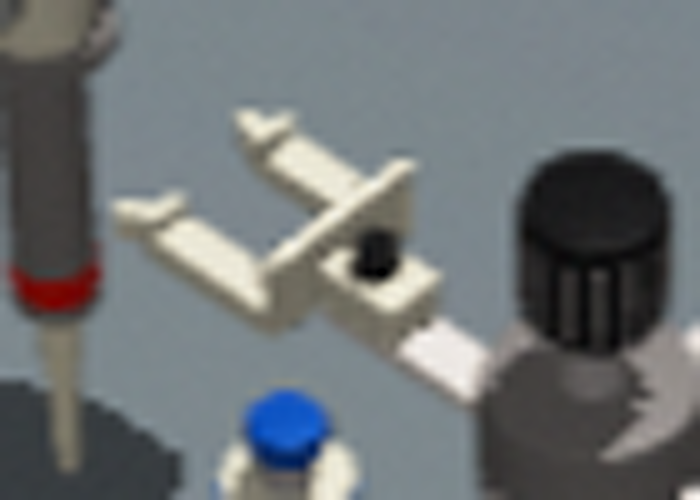

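Request:
drive_tool --pt "2 0 4 0" --pt "0 0 8 0" --pt "0 0 8 0" --pt "0 0 8 0" --pt "0 0 8 0" --pt "0 0 8 0" --pt "0 0 6 0" --pt "0 0 4 0" --pt "0 0 2 0" --pt "0 0 0 0"

```text
clock: 14.65
position: [515.4, -19.2, 229.1]
ee_rot: [-0.004, 0.707, 0.004, 0.707]
contact_force: [-0.6, 0.5, -0.5]
gripper_width: 26.5
```

Request:
drive_tool --pt "0 0 1.5 0" --pt "0 0 1.5 0" --pt "0 0 1.5 0" --pt "0 0 1.5 0" --pt "0 0 0 0"

```text
clock: 15.07
position: [521.3, -19.0, 229.4]
ee_rot: [-0.004, 0.707, 0.004, 0.707]
contact_force: [-0.4, -0.8, -1.4]
gripper_width: 26.8
```

Request:
drive_tool --pt "0 0 1 0" --pt "0 0 1 0" --pt "0 0 1 0" --pt "0 0 1 0" --pt "0 0 0 0" --pt "0 0 0 0"

```text
clock: 15.57
position: [525.1, -19.1, 229.3]
ee_rot: [-0.004, 0.707, 0.004, 0.707]
contact_force: [-0.1, -0.1, -1.2]
gripper_width: 27.0
```

Request:
drive_tool --pt "0 0 1 0" --pt "0 0 1 0" --pt "0 0 1 0" --pt "0 0 0 0" --pt "0 0 0 0"

```text
clock: 15.98
position: [528.1, -19.0, 229.3]
ee_rot: [-0.004, 0.707, 0.004, 0.707]
contact_force: [-0.9, -0.1, -3.0]
gripper_width: 26.5
```

Request:
drive_tool --pt "0 0 1 0" --pt "0 0 1 0" --pt "0 0 0 0" --pt "0 0 0 0"

```text
clock: 16.32
position: [530.1, -19.0, 229.3]
ee_rot: [-0.004, 0.707, 0.004, 0.707]
contact_force: [1.1, 0.3, -1.8]
gripper_width: 26.4
```

Request:
drive_tool --pt "0 0 1 0" --pt "0 0 1 0" --pt "0 0 0 0" --pt "0 0 0 0"

```text
clock: 16.65
position: [532.1, -19.0, 229.3]
ee_rot: [-0.004, 0.707, 0.004, 0.707]
contact_force: [0.1, -0.5, -1.6]
gripper_width: 26.8
```

Request:
drive_tool --pt "0 0 1 0" --pt "0 0 0 0" --pt "0 0 0 0"

```text
clock: 16.9
position: [533.1, -18.9, 229.3]
ee_rot: [-0.004, 0.707, 0.004, 0.707]
contact_force: [-0.5, 0.6, -1.2]
gripper_width: 26.8
```

Request:
drive_tool --pt "0 0 1 0" --pt "0 0 0 0" --pt "0 0 0 0"

```text
clock: 17.15
position: [534.1, -18.9, 229.3]
ee_rot: [-0.004, 0.707, 0.004, 0.707]
contact_force: [-0.6, -0.8, -1.5]
gripper_width: 26.7
```

Request:
drive_tool --pt "0 0 1 0" --pt "0 0 0 0" --pt "0 0 0 0"

```text
clock: 17.4
position: [535.1, -18.9, 229.3]
ee_rot: [-0.004, 0.707, 0.004, 0.707]
contact_force: [-0.4, -0.5, -1.6]
gripper_width: 26.7
```

Request:
drive_tool --pt "0 0 1 0" --pt "0 0 0 0" --pt "0 0 0 0"

```text
clock: 17.65
position: [535.8, -18.9, 229.3]
ee_rot: [-0.004, 0.707, 0.004, 0.707]
contact_force: [-1.4, 0.3, -0.3]
gripper_width: 26.8
```

Request:
drive_tool --pt "0 0 1 0" --pt "0 0 0 0" --pt "0 0 0 0"

```text
clock: 17.9
position: [536.1, -19.0, 229.2]
ee_rot: [-0.004, 0.708, 0.004, 0.706]
contact_force: [-3.8, 0.1, 1.4]
gripper_width: 26.6
```

Felt the back plate at a TCP x of about 535.7, which agrees with the image estimate of 536. I'll back off to the seat and lower gently.

Request:
drive_tool --pt "0 0 -1.2 0" --pt "0 0 -1.2 0" --pt "0 0 0 0" --pt "0 0 0 0"

```text
clock: 18.23
position: [535.4, -18.8, 229.5]
ee_rot: [-0.004, 0.706, 0.004, 0.708]
contact_force: [-0.7, 0.5, -1.1]
gripper_width: 26.4
```

Request:
drive_tool --pt "1 0 0 0" --pt "1 0 0 0" --pt "1 0 0 0" --pt "1 0 0 0" --pt "0 0 0 0" --pt "0 0 0 0"

```text
clock: 18.73
position: [534.7, -19.0, 225.2]
ee_rot: [-0.004, 0.707, 0.004, 0.707]
contact_force: [-0.2, 0.0, -1.1]
gripper_width: 26.5
```

Request:
drive_tool --pt "1 0 0 0" --pt "1 0 0 0" --pt "0 0 0 0" --pt "0 0 0 0"

```text
clock: 19.07
position: [534.6, -19.0, 223.2]
ee_rot: [-0.004, 0.707, 0.004, 0.707]
contact_force: [-1.1, 0.8, -1.7]
gripper_width: 27.0
```

Request:
drive_tool --pt "1 0 0 0" --pt "0 0 0 0" --pt "0 0 0 0"

```text
clock: 19.32
position: [534.6, -18.9, 222.2]
ee_rot: [-0.004, 0.707, 0.004, 0.707]
contact_force: [0.5, -0.1, -1.0]
gripper_width: 26.6
```

Request:
drive_tool --pt "1 0 0 0" --pt "0 0 0 0" --pt "0 0 0 0"

```text
clock: 19.57
position: [534.6, -19.0, 221.2]
ee_rot: [-0.004, 0.707, 0.004, 0.707]
contact_force: [-0.7, -0.4, -1.7]
gripper_width: 26.7
```

Request:
drive_tool --pt "1 0 0 0" --pt "0 0 0 0" --pt "0 0 0 0"

```text
clock: 19.82
position: [534.6, -19.0, 220.3]
ee_rot: [-0.004, 0.707, 0.004, 0.707]
contact_force: [0.2, 0.3, -1.1]
gripper_width: 26.6
```

Request:
drive_tool --pt "1 0 0 0" --pt "0 0 0 0" --pt "0 0 0 0"

```text
clock: 20.07
position: [534.8, -19.0, 219.8]
ee_rot: [-0.004, 0.707, 0.004, 0.707]
contact_force: [-0.7, 0.7, 2.7]
gripper_width: 26.7
```

Request:
drive_tool --pt "0.7 0 0 0" --pt "0 0 0 0" --pt "0 0 0 0"

```text
clock: 20.32
position: [534.9, -19.0, 219.8]
ee_rot: [-0.004, 0.707, 0.004, 0.708]
contact_force: [-1.9, 1.2, 5.2]
gripper_width: 26.6
```

Supported at TCP z 219.8 (220 expected, about 5 N). I'll take one look before letting go.

Run:
```python
from h import *
a=arm.get_image("scene")[:,:,::-1]; w=arm.get_image("wrist")[:,:,::-1]
cv2.imwrite('pics/c5.png',np.hstack([cv2.resize(a[175:265,265:355],(400,400),interpolation=cv2.INTER_CUBIC),cv2.resize(w[200:480,180:460],(400,400))]))
C=cam("scene"); print(proj(C,[534.7,-19,50])-[265,175],proj(C,[534.7,-19,275])-[265,175])
```

```text
[38.41854324 93.14103908] [35.96473766 27.23749459]
```

View pics/c5.png

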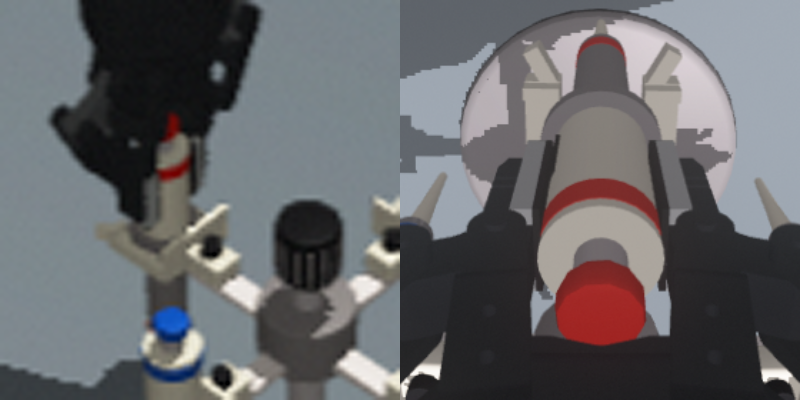

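The flange lies between the lips and the plate, central in the slot, and the barrel is upright. I'll ease the load and release.

Request:
drive_tool --pt "-0.7 0 0 0" --pt "0 0 0 0" --pt "0 0 0 0"

```text
clock: 20.67
position: [534.8, -19.0, 219.8]
ee_rot: [-0.004, 0.707, 0.004, 0.707]
contact_force: [-0.6, 0.5, 5.3]
gripper_width: 26.5
```

Request:
drive_tool --pt "0 0 0 0" --pt "0 0 0 0" --pt "0 0 0 0" --pt "0 0 0 0" --pt "0 0 0 0" --pt "0 0 0 0" --grip 60

```text
clock: 21.17
position: [534.6, -18.9, 219.1]
ee_rot: [-0.004, 0.707, 0.004, 0.707]
contact_force: [0.7, -0.4, -0.4]
gripper_width: 59.8
```

Request:
drive_tool --pt "-8 0 0 0" --pt "-15 0 0 0" --pt "-25 0 0 0" --pt "-25 0 0 0" --pt "-25 0 0 0" --pt "0 0 -25 0" --pt "0 0 -25 0" --pt "0 0 -25 0" --pt "0 0 -25 0" --pt "0 0 0 0"

```text
clock: 22.0
position: [431.2, -20.5, 318.7]
ee_rot: [-0.004, 0.707, 0.004, 0.708]
contact_force: [-0.8, -0.5, -0.0]
gripper_width: 59.9
```

Run:
```python
from h import *
a=arm.get_image("scene")[:,:,::-1]; w=arm.get_image("wrist")[:,:,::-1]; s=arm.read_state()
cv2.imwrite('pics/c6.png',np.hstack([cv2.resize(a[160:340,250:430],(400,400),interpolation=cv2.INTER_CUBIC),cv2.resize(w,(400,400))]))
C=cam("scene"); h=cv2.cvtColor(np.ascontiguousarray(a),cv2.COLOR_BGR2HSV).astype(int)[190:220,290:320]
m=(((h[...,0]<8)|(h[...,0]>172))&(h[...,1]>150)&(h[...,2]>90)).astype(np.uint8)
n,l,st,ce=cv2.connectedComponentsWithStats(m)
for i in range(1,n): print(st[i],ce[i]+[290,190],onz(C,ce[i]+[290,190],274).round(1))
print(s["contact_force"],s["position"],s["clock"])
```

```text
[ 8 10  7  7 41] [301.         202.75609756] [535.2 -19.4 274. ]
[ 6 21 11  5 27] [300.96296296 213.11111111] [558.7 -44.5 274. ]
[ 0.32814098 -0.16569056 -0.46572308] [434.40220622 -20.07964001 318.59178936] 22.1
```

View pics/c6.png

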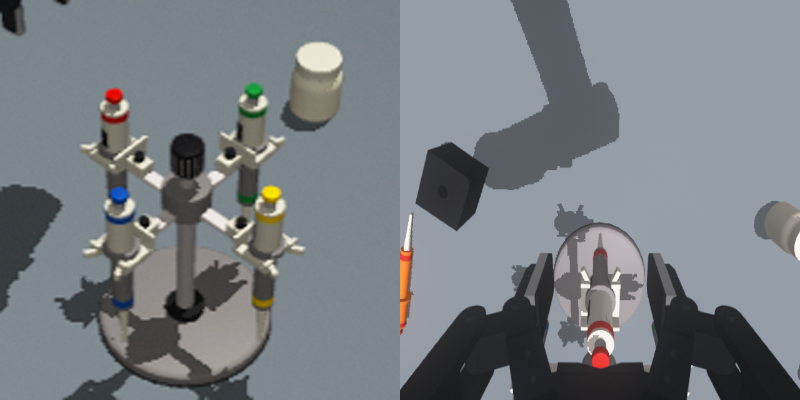

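The red pipette hangs upright with its button at (535,-19) at the hung height. The other three hang and the jar is in place.

```bash
python3 -c "
from bench import arm
print(arm.job_done())"
```

```text
the job is handed in; nothing more can be done
None
```

The red-ringed pipette now hangs in the empty cradle and the job is handed in at about 22 s of the 64 s allowed; no verdict was reported.

- **Carousel:** I gripped the knob and turned the head about 128° clockwise. The blue and yellow buttons put the empty arm within 1° of facing the robot. Green gave 2.7° but was partly hidden.
- **Seating:** I lifted the pipette out of its block and brought it in above the lips. It touched the back plate at x ≈ 536 mm with about 4 N. I backed off about 1 mm and lowered it until the fork carried it at the expected height, reading about 5 N at most, then let go.
- **Last checks:** The final images show the red button at (535, -19) mm when taken at its hung height, about 101 mm from the turning axis and within 3 mm of the empty-arm point. By eye, all four pipettes hang upright and the jar has not moved. The gripper is clear, and the force reading is about zero.
- **Disagreements:** None important. Before insertion the red button sat about 2–3 pixels from where I predicted, but the pipette still settled at the expected height. Triangulating the orange look-alike across two views failed (102 mm mismatch), so I used the single-view position, about 130 mm from the pipette and clear of the gripper.

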